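Load the bottle into the drying carousel

ROBOT

A 6-joint arm with a two-finger parallel gripper is mounted at the origin on the work surface. World frame = base frame: x ahead of the robot, y to its left, z up, the work surface at z = 0. Lengths are in m, angles in rad, forces in N, time in s.
With the tool pointing down it reaches from about 0.275 to 0.825 m from the base axis. Payload 4.9 kg.
Tool frame: the origin (TCP) lies midway between the tips of the shut fingers; the grasp point (between the pads) lies 19 mm behind it (bot.grip_depth is the distance from the TCP to the grasp point, in m); y points along the fingers, x is the direction in which the jaws open and shut, and the axes are right-handed (so a half turn about y gives the same grasp; the last joint's range is limited). The gripper opens to 85 mm and grips with 20 to 120 N. Pads are 22 mm wide; open, the fingers measure 114 mm over their backs; the gripper's body (76 mm by 85 mm) begins 54 mm behind the grasp point. The pads swing forward as they close: fully open they stand 13 mm farther back than shut.
Start: joints at [1.176, 0.326, -0.193, 1.052, 0, 1.437], TCP at [0.142, 0.531, 0.208] pointing down, gripper open.
Joint ranges: [-2.65, 2.65], [-0.97, 1.79], [-1.3, 1.35], [-1.93, 2.1], [-1.47, 1.37], [-3.14, 3.14]. Speed limits (rad/s): [2.57, 2.57, 3.14, 3.14, 3.14, 3.14].

INTERFACE

Orientations are given as a unit quaternion [w, x, y, z].
In Python, from cell import bot gives the robot as it stands. Calls block until the motion is done:
- bot.move_pose(position, orientation): joint-space move of the TCP to a pose.
- bot.move_linear(position, speed=0.15, rotation=None, until_force=None): straight line of the TCP; rotation=None keeps the orientation; speed is the mean speed in m/s. With until_force (N) it stops when the force on the tool has changed by that much, and returns True; else False.
- bot.goto_joints(angles): joint-space move.
- bot.set_gripper(opening, grasp_force=None): opening from 0.0 (shut) to 1.0 (fully open); grasp_force is the grip in N (None keeps the last); returns when the fingers have stopped.
- bot.wait(seconds).
- bot.solve_ik(position, orientation): joint angles nearest the present ones, or None.
- bot.camera(name): name is "side" or "top"; returns the picture (400x640x3 uint8, red, green, blue); there is no depth.
- bot.calibration(name): a dict with "mtx" (3x3 intrinsics, pixels), "extrinsics" (4x4, takes a point from world to camera coordinates). Camera axes: x right, y down, z forward; pixel columns grow to the right and rows downward; lengths in m; the calibration is good to about 2 mm. A picture is of the moment at which its call begins. calibration takes no time and is no camera call.
A pose or a line that the arm cannot do raises bot.PlanningError and nothing moves.
- bot.close_job(): hands the job in, once; it reports no verdict.
Trained networks look in the newest picture that a camera, given by its name, has taken for a name from the list of things; names that differ only in an ending like _2 or _b are one class to them, and where a whole thing is asked for, a point or a joint stands for the part that bears it (a point fixed in the world has none). Each returns a list of dicts, best first, with "confidence" (0 to 1); they miss things now and then, are a little off and sometimes report something else, mostly with a low value. They report only what shows in the picture. A call takes as long as a camera call. They do not tell look-alikes from the thing itself.
- bot.search_frame(camera, thing): "bbox" ([left, top, width, height] in pixels, round what is visible of it).
Readings, each from a call of its own:
- bot.read_clock(): time.
- bot.read_joint_positions(): joint angles.
- bot.read_joint_vel(): joint speeds.
- bot.read_joint_efforts(): joint torques, N m.
- bot.read_position(): TCP position.
- bot.read_tool_rot(): TCP orientation.
- bot.read_ft_force(): force on the tool from outside, world axes, zero at the start.
- bot.read_moment(): the same for the moment, N m.
- bot.read_gripper_width(): opening from 0.0 (shut) to 1.0 (fully open).
Only numpy, scipy, OpenCV 4.12 (cv2) and the standard library are available. Lean on these libraries where they do the work, as an engineer would, in place of code of your own. Each camera call takes 0.05 s, during which the arm holds its last target. There are 200 camera calls.

TASK

Turn the drying carousel until its empty large seat faces the pointer at the front. Then take the narrow-necked bottle from the bench and set it down gently, upright and inside the rim of that seat, without bumping the lamp and its stand. Leave the seat at the pointer, do not touch the pots already drying on the wheel, and do not disturb the other things on the bench.

Things in the scene. Friction and masses are not known exactly. Their poses are not given: they have to be found in the camera images.
- stand: the fixed steel drying stand; origin on the bench under the wheel's axis, z up, x pointing from the pointer to the back. The pointer is a small upright steel tab 30 mm high, 160 mm from the axis on the -x side. Four 12 mm posts at x = 20 and 150 mm, y = -190 and +190 mm carry a wire guard 173 mm above the bench that covers the wheel from x = -65 to +165 mm, y = -195 to +195 mm
- lamp (a point): middle of the lamp's lower front edge, 173 mm above the bench, 65 mm before the axis. The lamp is an aluminium trough along the guard's front, 400 mm wide, 30 mm deep, 40 mm high; its tube hangs 10 mm lower. It overhangs so that an upright gripper finds no room at the loading point: lean the tool back 35 to 40 degrees, fingers pointing in under the lamp
- load_point (a point): the loading point: fixed on the stand, 90 mm in front of the wheel's axis (towards the pointer) and 42 mm above the bench; the seat's centre has to be brought here
- wheel_axis (a point): the wheel's axis at its top face, 42 mm above the bench. The wheel is a plywood disc 290 mm across with five seats and five pegs; it turns without end both ways against light friction (about 1 to 1.5 N at a peg) and stays where it is left
- seat (a point): the empty large round seat of the wheel: centre of its floor, on the wheel's top face. A raised wooden rim 8 mm high and 4 mm thick, 60 mm across inside. Turns with the wheel, 90 mm from its axis
- small_seat (a point): the small empty seat of the wheel, 38 mm across inside: too small for the bottle. Centre of its floor
- peg0 (a point): one of five upright wooden pegs by which the wheel can be turned: 14 mm across, standing 58 mm above the wheel's face (top 100 mm above the bench), 132 mm from the axis, half-way between two seats. This point is 82 mm above the bench, 18 mm below the top. peg0 stands 36 degrees counter-clockwise (seen from above) of the large seat
- peg1 (a point): the peg 72 degrees counter-clockwise of peg0
- peg2 (a point): the peg 144 degrees counter-clockwise of peg0
- peg3 (a point): the peg 216 degrees counter-clockwise of peg0
- peg4 (a point): the peg 288 degrees counter-clockwise of peg0, so 36 degrees clockwise of the large seat
- bottle_mid (a point): the clay bottle to be loaded: closed, solid, 84 mm high, straight body 52 mm across from 6 to 50 mm height (foot 50 mm), then a shoulder and a neck 20 mm across with a 28 mm lip; about 220 g. This point is its centre, 42 mm above its foot; z up along the bottle
- beaker_mid (a point): a straight clay beaker drying on the wheel, 50 mm across, 62 mm high, loose in its seat; point half-way up
- pinch_pot_mid (a point): a round clay pinch pot drying on the wheel, 54 mm across, 44 mm high, loose in its seat; point half-way up
- cone_pot_mid (a point): a conical clay pot drying on the wheel, 52 mm across at the foot, 64 mm high, loose in its seat; point half-way up
- crock_mid (a point): bystander on the bench: a lidded clay crock 62 mm across, 92 mm high with its knob; point half-way up
- mug_mid (a point): bystander on the bench: a white mug 76 mm across, 85 mm high, its handle standing out about 35 mm on its +y side; point half-way up
- sponge_mid (a point): bystander on the bench: a stiff sponge block 75 x 60 x 40 mm; point half-way up
Things that resemble listed ones, but are neither listed nor needed, are in the scene too. What is shaped like the part that bears bottle_mid but purple is not meant.

How it is judged:
By the outcome, as a careful person would: the job done as asked, in the order asked, and still so for the second after the job is handed in, with the robot touching nothing.
It also fails if it takes over 72 s, if anything falls off the work surface, if the arm or the gripper's body presses on something with over 40 N, if the wrist force passes 120 N, or if a joint passes its speed limit or range.

## Working session

There is one attempt and no reset: what is moved stays moved. The work goes in short steps, each a Python script; the robot and the scene stay as the last script left them, time stands still between calls to the robot, and variables do not carry over. Pictures are saved under pics/ and viewed, about 8 in all and at most 12, crops included, and the job is handed in when it is done.

```bash
mkdir -p pics; ls
python3 - <<'E'
from cell import bot
import cv2,numpy as np
for n in("side","top"):
    im=bot.camera(n);cv2.imwrite(f"pics/{n}0.png",im[:,:,::-1])
    c=bot.calibration(n);print(n,np.round(c["mtx"],1).tolist(),np.round(c["extrinsics"],4).tolist())
    for t in["stand","seat","bottle_mid","peg0","crock_mid","mug_mid","sponge_mid","beaker_mid","pinch_pot_mid","cone_pot_mid"]:
        print(t,[(np.round(d["bbox"]).astype(int).tolist(),round(d["confidence"],2)) for d in bot.search_frame(n,t)][:6])
print(bot.read_clock(),bot.read_tool_rot())
E
```

```text
pics
side [[389.1, 0.0, 319.4], [0.0, 389.1, 197.9], [0.0, 0.0, 1.0]] [[0.9835, -0.1806, 0.0127, -0.5419], [-0.0919, -0.5585, -0.8244, 0.128], [0.156, 0.8096, -0.5659, 1.2078], [0.0, 0.0, 0.0, 1.0]]
stand [([264, 122, 118, 96], 0.66)]
seat [([286, 157, 76, 52], 0.71)]
bottle_mid [([259, 256, 20, 32], 0.68), ([340, 291, 20, 36], 0.63)]
peg0 [([284, 156, 80, 50], 0.77)]
crock_mid [([296, 230, 21, 39], 0.89), ([285, 154, 78, 52], 0.38)]
mug_mid [([339, 241, 31, 45], 0.92), ([301, 270, 23, 32], 0.38)]
sponge_mid [([382, 290, 31, 28], 0.89), ([281, 158, 88, 48], 0.7)]
beaker_mid [([304, 173, 13, 18], 0.58)]
pinch_pot_mid [([332, 177, 13, 17], 0.78)]
cone_pot_mid [([318, 158, 14, 8], 0.56)]
top [[470.5, 0.0, 322.3], [0.0, 470.5, 200.4], [0.0, 0.0, 1.0]] [[-0.0064, -1.0, -0.0075, -0.0271], [-0.9839, 0.0077, -0.1784, 0.5539], [0.1785, 0.0062, -0.9839, 1.1584], [0.0, 0.0, 0.0, 1.0]]
stand [([128, 79, 173, 180], 0.67)]
seat [([183, 131, 111, 110], 0.78)]
bottle_mid [([454, 193, 23, 25], 0.95), ([397, 263, 27, 22], 0.93), ([425, 223, 20, 20], 0.82)]
peg0 [([184, 130, 110, 109], 0.65), ([252, 198, 18, 18], 0.34)]
crock_mid [([367, 219, 23, 26], 0.61), ([184, 133, 110, 106], 0.44)]
mug_mid [([387, 169, 42, 30], 0.84)]
sponge_mid [([445, 140, 27, 35], 0.81)]
beaker_mid [([251, 196, 21, 22], 0.58)]
pinch_pot_mid [([261, 153, 17, 22], 0.58)]
cone_pot_mid [([192, 164, 24, 23], 0.77)]
1.1 [-0.56075701  0.56076229  0.43074197 -0.43076511]
```

Run:
```python
import cv2
t=cv2.imread("pics/top0.png");s=cv2.imread("pics/side0.png")
cv2.imwrite("pics/a.png",cv2.resize(t[60:290,110:500],None,fx=2.05,fy=2.05,interpolation=2))
cv2.imwrite("pics/b.png",cv2.resize(s[110:340,230:430],None,fx=2.6,fy=2.6,interpolation=2))
```

```text
(no output)
```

View pics/a.png

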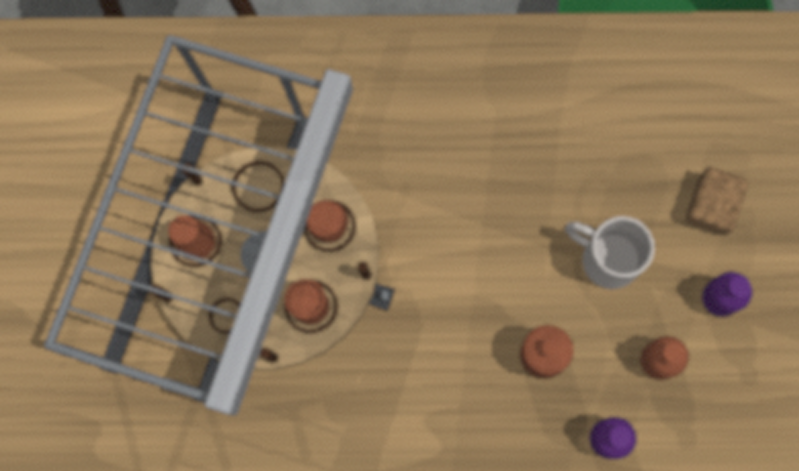

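View pics/b.png

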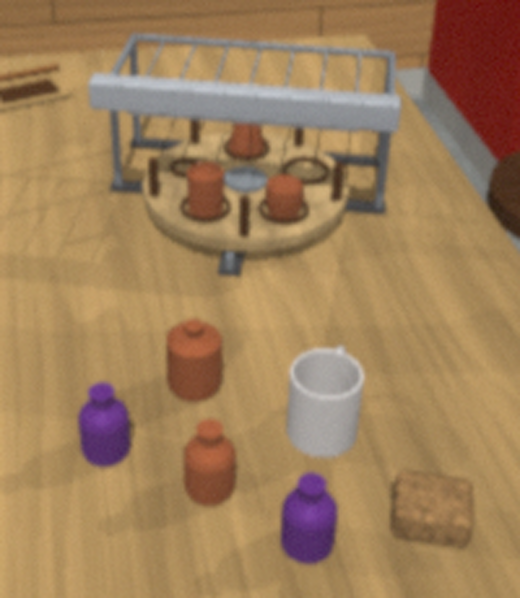

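The large empty seat is the ring at top-crop (258,185), full image (236,150), and the small one is at crop (227,315). There are three bottle shapes: purple at crop (613,438), purple at (727,293) and clay at (665,357). The clay one, with a narrow neck, is at full top (434,234) and side (311,288), and it fits the description. Crop (547,351) is the crock.

```bash
cat > h.py <<'E'
from cell import bot
import numpy as np, cv2
from scipy.optimize import least_squares
from scipy.spatial.transform import Rotation as R
CAL={n:bot.calibration(n) for n in("top","side")}
def proj(n,P):
    c=CAL[n];E=np.array(c["extrinsics"]);q=np.atleast_2d(P)@E[:3,:3].T+E[:3,3];q=q@np.array(c["mtx"]).T
    return q[:,:2]/q[:,2:]
def stand2w(s,P): # s=x,y,yaw
    P=np.atleast_2d(P);c,d=np.cos(s[2]),np.sin(s[2])
    return np.c_[s[0]+c*P[:,0]-d*P[:,1],s[1]+d*P[:,0]+c*P[:,1],P[:,2]]
def pol(r,a,z): return np.array([r*np.cos(a),r*np.sin(a),z])
E
cat > fit.py <<'E'
from h import *
A=lambda u,v:(110+u/2.05,60+v/2.05); B=lambda u,v:(230+u/2.6,110+v/2.6)
m=np.array
S=[("top",(.165,.195,.173),A(47,345)),("top",(.165,-.195,.173),A(170,40)),("top",(-.065,-.2,.213),A(351,80)),("top",(-.065,.2,.213),A(238,412)),
("top",(-.16,0,.03),A(384,293)),("side",(-.16,0,.03),B(231,252)),("side",(-.065,.2,.173),B(92,104)),("side",(-.065,-.2,.173),B(396,128)),("side",(-.065,-.2,.213),B(399,98)),("side",(-.065,.2,.213),B(92,77))]
r180=np.pi
# large seat angle a ; pegs a+36+72k, seats; features (cam, radius, angle offset deg, z)
W=[("top",.09,0,.05,A(258,186)),("side",.09,0,.05,B(306,168)),("top",.132,-36,.1,A(367,270)),("top",.132,-108,.1,A(268,357)) ,("top",.132,36,.1,A(193,180)),
("side",.132,-36,.1,B(245,198)),("side",.132,-108,.1,B(152,160)),("side",.132,-324,.1,B(298,130)) ]
def res(p):
    r=[]
    for n,P,uv in S: r+=list(proj(n,stand2w(p[:3],P))[0]-uv)
    for n,rr,o,z,uv in W[:6]: r+=list(proj(n,stand2w(p[:3],pol(rr,p[3]+np.radians(o),z)))[0]-uv)
    return np.array(r)
o=least_squares(res,[.35,.2,1.3,-1.7],loss="soft_l1")
print(np.round(o.x,4),np.degrees(o.x[2:]));print(np.round(res(o.x).reshape(-1,2),1).tolist())
def bres(p): return np.r_[proj("top",[p[0],p[1],.084])[0]-A(666,349) ,proj("side",[p[0],p[1],.08])[0]-B(210,430)]
b=least_squares(bres,[.3,-.2]);print(b.x,bres(b.x))
def X(cam,uv,z): return least_squares(lambda p:proj(cam,[p[0],p[1],z])[0]-uv,[.3,0]).x
for n,uv,z in(("crock",A(547,345),.085),("mug",A(622,247),.085),("purA",A(613,434),.08),("purB",A(730,288),.08),("sponge",A(719,200),.04)):print(n,X("top",uv,z).round(3))
E
python3 fit.py
```

```text
[ 0.601   0.1864  1.2524 -2.36  ] [  71.75774254 -135.2204527 ]
[[-1.4, 1.1], [-1.0, -2.7], [-0.3, -3.4], [-4.6, 0.7], [-0.0, 0.0], [-1.2, 0.9], [-1.6, 2.2], [0.0, 2.1], [0.2, 2.8], [-2.4, 1.9], [33.6, 16.9], [-8.2, 14.3], [-2.2, -4.9], [0.4, -3.2], [55.7, -14.5], [0.9, -0.1]]
[ 0.47042644 -0.31047028] [ 1.10795111  0.05689515 -0.07891361 -1.57401342]
crock [ 0.476 -0.165]
mug [ 0.596 -0.26 ]
purA [ 0.37  -0.241]
purB [ 0.545 -0.39 ]
sponge [ 0.667 -0.395]
```

```bash
python3 - <<'E'
s=open("fit.py").read()
i=s.index("W=[");j=s.index("def res")
s=s[:i]+'''W=[("top",.09,0,.05,A(258,186)),("side",.09,0,.05,B(306,168)),("top",.132,-108,.1,A(367,270)),("top",.132,-180,.1,A(268,357)),("top",.132,36,.1,A(193,180)),("side",.132,-108,.1,B(245,198)),("side",.132,-180,.1,B(152,160)),("side",.132,-36,.1,B(337,165)),("side",.132,36,.1,B(298,130))]
'''+s[j:].replace("W[:6]","W")
open("fit.py","w").write(s)
E
python3 fit.py
```

```text
[ 0.5997  0.1832  1.2589 -1.1474] [ 72.13168784 -65.74402539]
[[0.3, 2.2], [-0.4, -2.0], [0.6, -3.2], [-2.5, 1.3], [1.3, 0.1], [-1.1, 1.5], [-1.9, 2.9], [0.1, 2.5], [0.2, 3.1], [-2.7, 2.6], [0.6, -0.6], [-0.9, 0.5], [-1.3, -2.5], [-0.4, -2.4], [-2.6, -6.1], [-0.7, 0.4], [-0.5, 0.1], [0.1, -0.2], [0.0, -7.0]]
[ 0.47042644 -0.31047028] [ 1.10795111  0.05689515 -0.07891361 -1.57401342]
crock [ 0.476 -0.165]
mug [ 0.596 -0.26 ]
purA [ 0.37  -0.241]
purB [ 0.545 -0.39 ]
sponge [ 0.667 -0.395]
```

```bash
cat >> h.py <<'E'
def overlay(n,im,s,a,fn,box,k):
    x0,y0,w,h=box;o=cv2.resize(im[y0:y0+h,x0:x0+w,::-1],None,fx=k,fy=k,interpolation=2).copy()
    def pl(P,col,closed=False):
        q=((proj(n,P)-(x0,y0)+.5)*k).astype(int);cv2.polylines(o,[q.reshape(-1,1,2)],closed,col,1)
    t=np.linspace(0,2*np.pi,60)
    cir=lambda cx,cy,r,z:stand2w(s,np.c_[cx+r*np.cos(t),cy+r*np.sin(t),0*t+z])
    pl(cir(0,0,.145,.042),(255,255,0))
    for j in range(5):
        q=pol(.132,a+np.radians(36+72*j),.1);pl(cir(q[0],q[1],.007,.1),(0,255,0))
    q=pol(.09,a,.05);pl(cir(q[0],q[1],.034,.05),(0,255,0))
    pl(stand2w(s,[(-.065,-.2,.213),(-.065,.2,.213),(-.035,.2,.213),(-.035,-.2,.213)]),(0,0,255),True)
    pl(stand2w(s,[(-.065,-.2,.173),(-.065,.2,.173)]),(0,0,255))
    pl(stand2w(s,[(-.16,-.005,.03),(-.16,.005,.03)]),(255,0,255));pl(stand2w(s,[(-.16,0,.0),(-.16,0,.03)]),(255,0,255))
    cv2.imwrite(fn,o);return o
E
python3 - <<'E'
from h import *
s=[.5997,.1832,1.2589];a=-1.1474
T=cv2.imread("pics/top0.png")[:,:,::-1];S=cv2.imread("pics/side0.png")[:,:,::-1]
o=overlay("top",T,s,a,"pics/c1.png",(120,70,190,200),3);p=overlay("side",S,s,a,"pics/c2.png",(255,115,135,110),1.7*1.0)
o2=overlay("side",S,s,a,"pics/c2.png",(260,115,125,105),3)
h=max(o.shape[0],o2.shape[0]);f=lambda i:cv2.copyMakeBorder(i,0,h-i.shape[0],0,0,cv2.BORDER_CONSTANT)
z=np.hstack([f(o),f(o2)]);print(z.shape);z=cv2.resize(z,(800,int(z.shape[0]*800/z.shape[1])),interpolation=cv2.INTER_AREA);cv2.imwrite("pics/c.png",z)
E
```

```text
(600, 945, 3)
```

View pics/c.png

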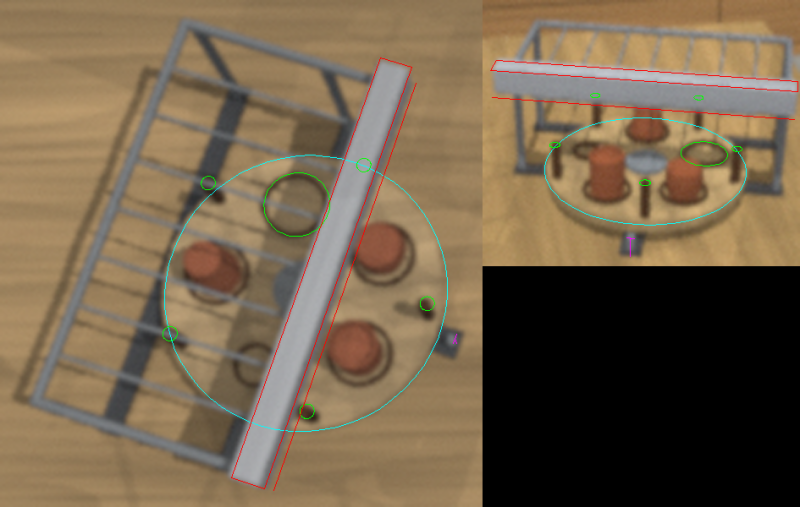

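Overlay: the green peg and seat rings and the cyan wheel edge fit both views to about 1 px. In the top view everything sits about 1 px low, so I'm shifting the stand 1.5 mm in x. Next I check reachability of all key poses.

```bash
cat >> h.py <<'E'
SP=np.array([.5983,.1832,1.2589]); A0=-1.1474; BOT=np.array([.4704,-.3105]); G=bot.grip_depth; LEAN=np.radians(37)
def ori(psi,lean=LEAN,flip=1):
    y=np.array([np.sin(lean)*np.cos(psi),np.sin(lean)*np.sin(psi),-np.cos(lean)])
    x=flip*np.array([-np.sin(psi),np.cos(psi),0]);M=np.c_[x,y,np.cross(x,y)]
    q=R.from_matrix(M).as_quat();return np.r_[q[3],q[:3]],y
def grasp_at(P,psi,lean=LEAN,flip=1,back=0):  # TCP pose for grasp point P
    q,y=ori(psi,lean,flip);return np.asarray(P)+y*(G-back),q
def peg(a,off=(0,0,0),z=.082): # a: peg stand angle
    P=stand2w(SP,pol(.132,a,z))[0]+off
    da=(a+np.pi+np.pi)%(2*np.pi)-np.pi
    return P,SP[2]+.5*da
E
python3 - <<'E'
from h import *
print(G)
D=np.radians
for f in(1,-1):
    print("flip",f)
    for nm,(P,psi) in [(f"peg{a}",peg(D(a))) for a in(-174,-200,-224,-152,-180,-216)]+[(f"pegup{a}",peg(D(a),(0,0,.12))) for a in(-174,-224,-152)]:
        j=bot.solve_ik(*grasp_at(P,psi,flip=f));print(nm,P.round(3),None if j is None else np.round(j,2))
    for x,z in((-.09,.078),(-.09,.1),(-.22,.15),(-.25,.35)):
        j=bot.solve_ik(*grasp_at(stand2w(SP,[x,0,z])[0],SP[2],flip=f));print("place",x,z,None if j is None else np.round(j,2))
    for ps in(40,55,72):
      for bk in(0,.12):
        j=bot.solve_ik(*grasp_at([*BOT,.036],D(ps),flip=f,back=bk));print("pick",ps,bk,None if j is None else np.round(j,2))
E
```

```text
0.0187
flip 1
peg-174 [0.571 0.054 0.082] [-0.37  0.55 -0.45  0.66  0.64 -1.71]
peg-200 [0.517 0.079 0.082] [-0.36  0.39 -0.76  0.33  0.64 -1.42]
peg-224 [0.482 0.121 0.082] [-0.26  0.26 -1.   -0.    0.58 -1.05]
peg-152 [0.622 0.053 0.082] [-0.33  0.69 -0.16  0.91  0.62 -1.9 ]
peg-180 [0.558 0.058 0.082] [-0.38  0.51 -0.52  0.59  0.64 -1.65]
peg-216 [0.492 0.105 0.082] [-0.31  0.3  -0.93  0.11  0.61 -1.18]
pegup-174 [0.571 0.054 0.202] [-0.37  0.4  -0.33  0.93  0.64 -1.71]
pegup-224 [0.482 0.121 0.202] [-0.26  0.02 -0.84  0.4   0.58 -1.05]
pegup-152 [0.622 0.053 0.202] [-0.33  0.57 -0.05  1.15  0.62 -1.9 ]
place -0.09 0.078 [-0.29  0.51 -0.53  0.51  0.65 -1.55]
place -0.09 0.1 [-0.29  0.48 -0.51  0.57  0.65 -1.55]
place -0.22 0.15 [-0.55  0.44 -0.42  0.88  0.63 -1.86]
place -0.25 0.35 [-0.6   0.28 -0.1   1.4   0.61 -1.93]
pick 40 0 [-1.05  0.63 -0.45  0.62  0.63 -1.8 ]
pick 40 0.12 [-1.18  0.52 -0.33  0.94  0.61 -1.95]
pick 55 0 [-1.03  0.72 -0.26  0.88  0.58 -2.08]
pick 55 0.12 [-1.14  0.65 -0.1   1.18  0.55 -2.2 ]
pick 72 0 [-0.98  0.82 -0.06  1.13  0.49 -2.35]
pick 72 0.12 [-1.07 
[... 455 characters left out ...]
54 0.202] [-0.37  0.4  -0.33  0.93  0.64  1.43]
pegup-224 [0.482 0.121 0.202] [-0.26  0.02 -0.84  0.4   0.58  2.1 ]
pegup-152 [0.622 0.053 0.202] [-0.33  0.57 -0.05  1.15  0.62  1.24]
place -0.09 0.078 [-0.29  0.51 -0.53  0.51  0.65  1.59]
place -0.09 0.1 [-0.29  0.48 -0.51  0.57  0.65  1.59]
place -0.22 0.15 [-0.55  0.44 -0.42  0.88  0.63  1.28]
place -0.25 0.35 [-0.6   0.28 -0.1   1.4   0.61  1.21]
pick 40 0 [-1.05  0.63 -0.45  0.62  0.63  1.34]
pick 40 0.12 [-1.18  0.52 -0.33  0.94  0.61  1.19]
pick 55 0 [-1.03  0.72 -0.26  0.88  0.58  1.06]
pick 55 0.12 [-1.14  0.65 -0.1   1.18  0.55  0.94]
pick 72 0 [-0.98  0.82 -0.06  1.13  0.49  0.79]
pick 72 0.12 [-1.07  0.8   0.16  1.41  0.46  0.71]
```

```bash
cat >> h.py <<'E'
F=-1
def to(P,psi,back=0,v=None,lean=LEAN,**k):
    p,q=grasp_at(P,psi,lean,F,back)
    return bot.move_pose(p,q) if v is None else bot.move_linear(p,speed=v,rotation=q,**k)
def stroke(a0,a1):
    to(*peg(a0),back=.10); bot.set_gripper(.45)
    to(*peg(a0),v=.1); bot.set_gripper(.27)
    n=int(np.ceil(abs(a1-a0)/np.radians(9)))
    for a in np.linspace(a0,a1,n+1)[1:]: to(*peg(a),v=.08)
    print("F",bot.read_ft_force(),bot.read_clock())
E
python3 - <<'E'
from h import *
D=np.radians
p=bot.read_position();bot.move_linear([p[0],p[1],.45],speed=.3)
to(stand2w(SP,[-.25,0,.35])[0],SP[2]);print(bot.read_clock())
a=A0-D(108)
stroke(a,a-D(52))
cv2.imwrite("pics/t1.png",bot.camera("top")[:,:,::-1]);S=bot.camera("side")
ov=overlay("side",S,SP,A0-D(52),"pics/s1.png",(250,90,160,150),4)
E
```

```text
4.6
F [ 0.37765972 -0.25544963  1.15939237] 9.7333
```

View pics/s1.png

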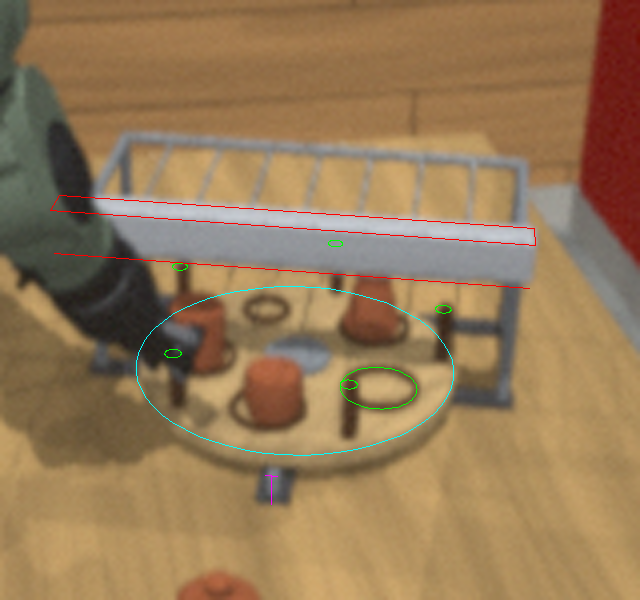

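The side view shows the wheel turned as predicted, with the seat at crop (380,388), a peg at (350,405) and all pots upright. Second stroke next.

Run:
```python
from h import *
D=np.radians
bot.set_gripper(.45); to(*peg(A0-D(160)),back=.13,v=.2)
a=A0-D(88)
to(*peg(a),back=.13)
stroke(a,-D(216))
bot.set_gripper(0,20); print("w",bot.read_gripper_width(),bot.read_ft_force())
bot.set_gripper(.45); to(*peg(-D(216)),back=.13,v=.2)
to(stand2w(SP,[-.36,.0,.38])[0],SP[2])
T=bot.camera("top");S=bot.camera("side")
cv2.imwrite("pics/t2r.png",T[:,:,::-1]);cv2.imwrite("pics/s2r.png",S[:,:,::-1])
o=overlay("top",T,SP,np.pi,"pics/t2.png",(180,105,130,150),4);p=overlay("side",S,SP,np.pi,"pics/s2.png",(270,140,110,100),3)
h=max(o.shape[0],p.shape[0]);f=lambda i:cv2.copyMakeBorder(i,0,h-i.shape[0],0,0,cv2.BORDER_CONSTANT)
z=np.hstack([f(o),f(p)]);z=cv2.resize(z,(800,int(z.shape[0]*800/z.shape[1])),interpolation=cv2.INTER_AREA);cv2.imwrite("pics/d.png",z)
print(bot.read_clock())
```

```text
F [-0.52072995  0.14709716  0.18203913] 16.4667
w 0.13600955144397664 [-0.88114874 -2.91908752  2.61602323]
19.125
```

View pics/d.png

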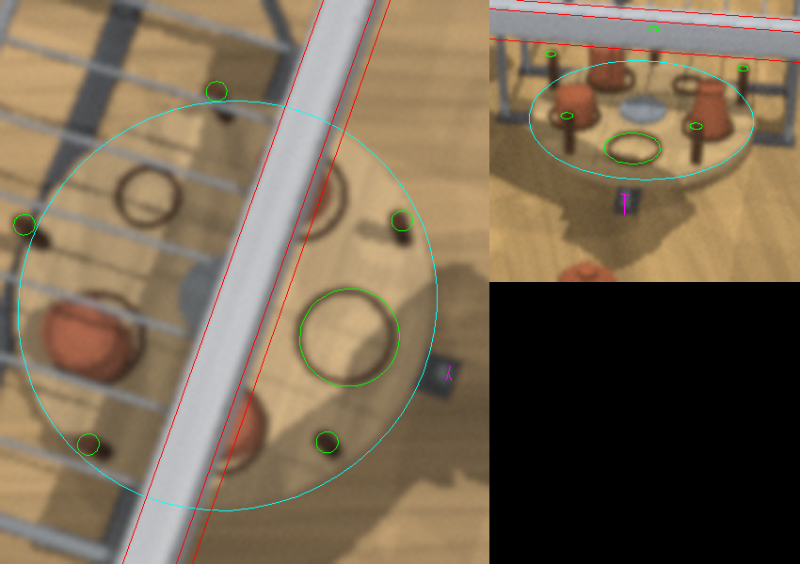

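The seat ring at top-crop (349,337) coincides with the predicted loading-point ring in both views, and the pots are still in their seats. Next I confirm the clay bottle with a model overlay.

```bash
cat > bo.py <<'E'
from h import *
def draw(n,im,P,half=45,k=8,z0=0,fn=None):
    u,v=proj(n,[*P,z0+.04])[0].astype(int);x0,y0=u-half,v-half
    o=cv2.resize(im[y0:y0+2*half,x0:x0+2*half],None,fx=k,fy=k,interpolation=2).copy();t=np.linspace(0,2*np.pi,40)
    for z,r in((0,.025),(.006,.026),(.05,.026),(.084,.014)):
        q=proj(n,np.c_[P[0]+r*np.cos(t),P[1]+r*np.sin(t),0*t+z0+z]);cv2.polylines(o,[((q-(x0,y0)+.5)*k).astype(int).reshape(-1,1,2)],True,(0,255,0),1)
    return o
E
python3 - <<'E'
from bo import *
z=np.hstack([draw("top",cv2.imread("pics/top0.png"),BOT,28,7),draw("side",cv2.imread("pics/side0.png"),BOT,28,7)]);cv2.imwrite("pics/e.png",z);print(z.shape)
E
```

```text
(392, 784, 3)
```

View pics/e.png

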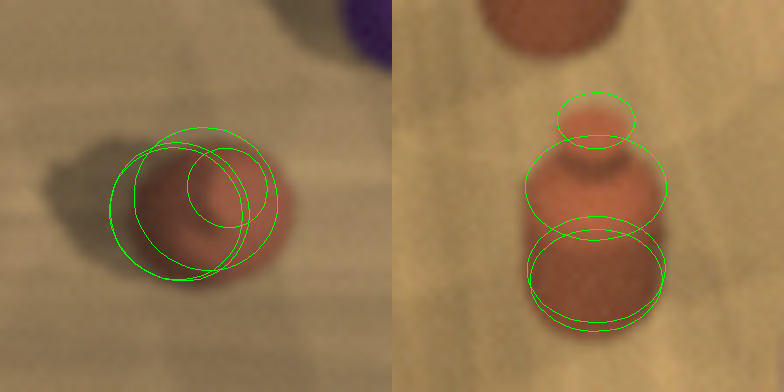

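It is the clay bottle with the narrow neck. The model needs a shift of about 2 px right and 2 px down in the top view, which puts the bottle at (0.4665, -0.3155).

```bash
sed -i 's/BOT=np.array(\[[^]]*\])/BOT=np.array([.4665,-.3155])/' h.py
python3 - <<'E'
from bo import *
ps=np.radians(55);P=np.array([*BOT,.036])
bot.set_gripper(1.0)
to(P+[0,0,.18],ps,back=.13)
to(P,ps,back=.13,v=.2)
hit=to(P,ps,v=.1,until_force=6);print("hit",hit,bot.read_position())
if not hit:
    bot.set_gripper(.0,45);print("w",bot.read_gripper_width(),bot.read_ft_force())
print(bot.read_clock())
z=np.hstack([draw("top",bot.camera("top")[:,:,::-1],BOT,45,4),draw("side",bot.camera("side")[:,:,::-1],BOT,45,4)]);cv2.imwrite("pics/f.png",z)
E
```

```text
hit False [ 0.47306802 -0.30693879  0.02145632]
w 0.5702882299923284 [-2.51804362 -1.59490029  5.47263355]
23.5417
```

View pics/f.png

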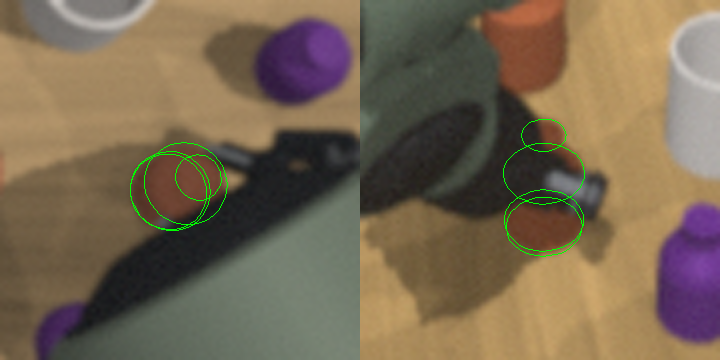

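The jaws hold the body (bottle at top-crop (175,185), width about 50 mm). I lift, carry it to in front of the seat and look there.

Run:
```python
from bo import *
ps=np.radians(55);P=np.array([*BOT,.036])
to(P+[0,0,.15],ps,v=.12);print("w",bot.read_gripper_width(),bot.read_ft_force())
Q=stand2w(SP,[-.25,0,.19])[0];to(Q,SP[2])
Q=stand2w(SP,[-.19,0,.105])[0];to(Q,SP[2],v=.1)
print(bot.read_clock(),bot.read_gripper_width())
B=Q[:2]
z=np.hstack([draw("top",bot.camera("top")[:,:,::-1],B,40,5,.069),draw("side",bot.camera("side")[:,:,::-1],B,40,5,.069)]);cv2.imwrite("pics/g.png",z)
```

```text
w 0.5720230840272824 [ 0.87770881 -0.27245933 -2.52436046]
27.2667 0.5674506405820138
```

View pics/g.png

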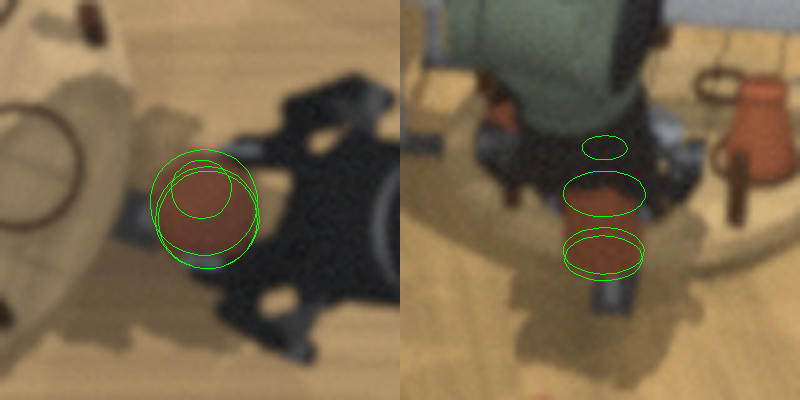

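The bottle hangs upright and centred in the predicted outline, foot over the pointer. Next I go in and lower it until contact.

Run:
```python
from bo import *
pos=lambda x,z:stand2w(SP,[x,0,z])[0]
to(pos(-.09,.105),SP[2],v=.08)
f0=np.array(bot.read_ft_force())
z=np.hstack([draw("top",bot.camera("top")[:,:,::-1],pos(-.09,0)[:2],40,5,.069),draw("side",bot.camera("side")[:,:,::-1],pos(-.09,0)[:2],40,5,.069)]);cv2.imwrite("pics/g2.png",z)
to(pos(-.09,.086),SP[2],v=.05)
hit=to(pos(-.09,.072),SP[2],v=.012,until_force=2)
p,_=grasp_at(pos(-.09,0),SP[2],LEAN,F)
print(hit,"grasp z",bot.read_position()[2]-p[2],f0,bot.read_ft_force(),bot.read_clock(),bot.read_gripper_width())
z2=np.hstack([draw("top",bot.camera("top")[:,:,::-1],pos(-.09,0)[:2],40,5,.042),draw("side",bot.camera("side")[:,:,::-1],pos(-.09,0)[:2],40,5,.042)]);cv2.imwrite("pics/g3.png",z2)
```

```text
True grasp z 0.07885971512689133 [-0.7101558  -0.99040309 -1.52845997] [-0.86881739 -1.75825298  3.82207515] 30.1 0.5666893164371236
```

View pics/g3.png

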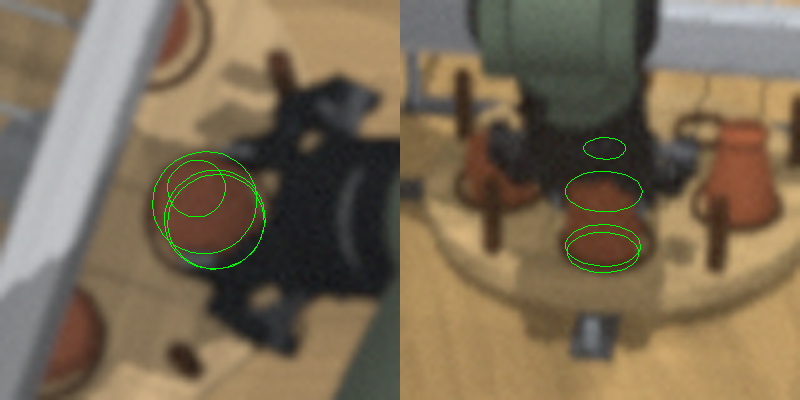

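Contact came at grasp height 78.9 mm against 78 expected on the floor (86 on the rim), so the bottle is inside the rim. I release and back out along the tool axis.

Run:
```python
from bo import *
pos=lambda x,z:stand2w(SP,[x,0,z])[0]
bot.set_gripper(.85);print(bot.read_gripper_width(),bot.read_ft_force())
to(pos(-.09,.079),SP[2],back=.15,v=.1)
to(pos(-.36,0,.38) if 0 else pos(-.36,.38),SP[2])
bot.wait(.3)
T=bot.camera("top")[:,:,::-1];S=bot.camera("side")[:,:,::-1];B=pos(-.09,0)[:2]
cv2.imwrite("pics/t9.png",T);cv2.imwrite("pics/s9.png",S)
a=overlay("top",T[:,:,::-1],SP,np.pi,"pics/x.png",(200,110,110,120),4)
b=cv2.resize(S[140:340,260:430],None,fx=2.1,fy=2.4,interpolation=2)
cv2.imwrite("pics/i.png",np.hstack([a,b]));print(a.shape,b.shape,bot.read_clock(),bot.read_position(),bot.read_ft_force())
```

```text
0.8500821828212234 [-0.11975642  0.31485442  0.86681742]
(480, 440, 3) (480, 357, 3) 33.6167 [ 0.49132209 -0.14818672  0.36480513] [-0.57330377  0.09893381  0.61924753]
```

View pics/i.png

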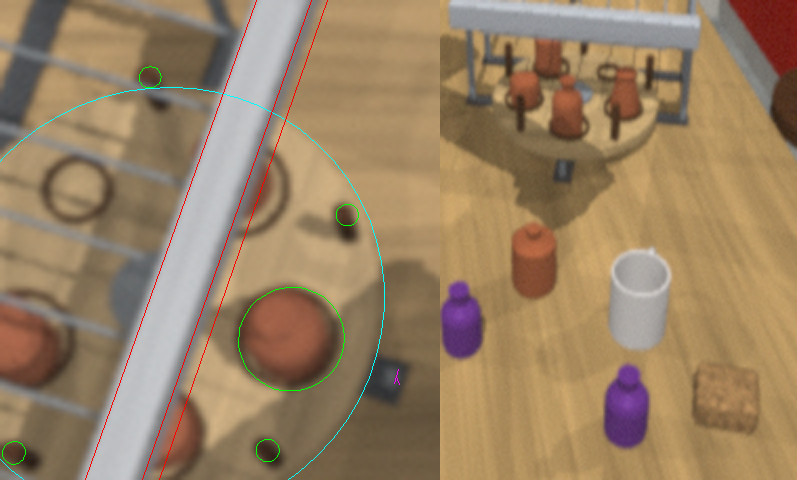

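The bottle stands upright inside the ring at top-crop (290,338), the seat is at the pointer, and the pots and bench items are where they were. I'm handing in.

```bash
python3 -c "
from cell import bot
bot.close_job()"
```

```text
the job is handed in; nothing more can be done
```

The job is handed in: the clay bottle stands upright inside the large seat, and the seat is at the pointer. I turned the wheel about 114° clockwise in two strokes, caging a peg between the fingers. Then I took the clay bottle (not the purple ones), leaned the tool back 37° and lowered the bottle until contact.

**Final checks**
- **Seat and pointer:** in the last top view the seat ring matches the predicted loading point to about 1 px, roughly 2 mm.
- **Set-down:** contact came with the grip point 79 mm above the bench. The seat floor predicted 78 mm and the rim would have been 86 mm. The change in force was about 5 N.
- **Surroundings:** the pots I could see are in their seats, partly hidden by the lamp in the top view. The crock, mug, sponge and purple bottles looked unmoved, and no sign of lamp contact showed in the readings or pictures.
- **Time:** about 34 s of the 72 s allowed.

No check failed. The one mismatch was the gripper's width reading, which gave 48.5 mm on the 52 mm body. It also read low on the peg, so I treated it as an offset.

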